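Hang the bronze backplate on the free hook of the sample carousel

ROBOT

A 6-joint arm with a two-finger parallel gripper is mounted at the origin on the work surface. World frame = base frame: x ahead of the robot, y to its left, z up, the work surface at z = 0. Lengths are in mm, angles in rad, forces in N, time in s.
With the tool pointing down it reaches from about 275 to 750 mm from the base axis. Payload 10.2 kg.
Tool frame: the origin (TCP) lies at the very end of the fingers, on their centre line; the grasp point (between the pads) lies 19 mm behind it; x points along the fingers, y is the direction in which the jaws open and shut, and the axes are right-handed (so a half turn about x gives the same grasp; the last joint's range is limited). The gripper opens to 85 mm and grips with 20 to 120 N. Pads are 22 mm wide; open, the fingers measure 114 mm over their backs; the gripper's body (76 mm by 85 mm) begins 54 mm behind the grasp point. The pads swing forward as they close: fully open they stand 13 mm farther back than shut.
Start: joints at [-1.377, 0.313, 1.498, -0, 1.331, -0.223], TCP at [212.527, -480.066, 231.294] pointing down, gripper open.
Joint ranges: [-2.94, 2.94], [-0.97, 2.17], [0.19, 2.56], [-1.23, 4.37], [0.02, 3.11], [-2.88, 2.88]. Speed limits (rad/s): [2.39, 2.39, 3.01, 3.14, 3.14, 3.14].

INTERFACE

Orientations are given as a unit quaternion [w, x, y, z].
In Python, from rig import ctrl, viewer, finish_job gives the robot as it stands.
- The arm moves only by the tool carry_out, never from a script. Its argument "targets" is a list of rows, each an object of numbers: "x", "y", "z": the shift along the world's x, y, z in m; "ax", "ay", "az": the turn, a rotation vector about the world's x, y, z in rad; "hand": the opening, from -1 (shut) to 1 (fully open). A call has 1 to 5 rows; each row is the pose to reach, as a shift and turn from the pose commanded when the call began; what a row does not reach only later rows make up. A row lasts 1/8 s, in which the tool goes at most 62.5 mm and 10.7 degrees, less where a joint would pass 70% of its speed; a pose out of reach is approached as far as the arm can. A call with a gripper value outside its range is refused whole. The fingers move at their own pace and stop on an object; "grip_force" is the grip in N (left out, the last holds). Time passes only in rows, so rows that repeat a pose let the fingers close. It gives the time, the measured TCP pose, the force and the opening at its end, in the units of the state.
- ctrl.sense(): the state, without advancing time (a new reading comes with each control period).
- viewer.capture(name): name is "scene" or "side" or "wrist"; returns the picture (384x512x3 uint8, blue, green, red); there is no depth.
- viewer.camera_info(name): a dict with "fx", "fy", "cx", "cy" (pixels), "R" (3x3) and "t" (3): a world point X has camera coordinates R X + t. Camera axes: x right, y down, z forward; pixel columns grow to the right and rows downward; lengths in mm; the calibration is good to about 2 mm. A picture is of the moment at which its call begins: read the wrist's pose just before it. camera_info takes no time and is no camera call; for the wrist camera it gives the pose at the moment of the call.
- finish_job(): hands the job in, once; it reports no verdict.
The state is a dict: "time_s": time; "joints": joint angles; "dq": joint speeds; "tau": joint torques, N m; "eef_pos": TCP position; "ee_rot": TCP orientation; "force": force on the tool from outside, world axes, zero at the start; "wrist_torque": the same for the moment, N m; "grip_width": opening from 0.0 (shut) to 1.0 (fully open).
Only numpy, scipy, OpenCV 4.12 (cv2) and the standard library are available. Lean on these libraries where they do the work, as an engineer would, in place of code of your own. Each camera call takes 0.05 s, during which the arm holds its last target. There are 200 camera calls.

TASK

Turn the sample carousel until its one free hook lines up with the white pointer on the carousel's base. Then hang the bronze door backplate on that hook by its round hole, keyhole end down, lower it flat on to the hook's sprung rubber pad and press until the pad gives a few millimetres, but never squash the pad right down; then let go. Leave the hook lined up with the pointer, and do not disturb the canisters, the hinge or the floor stop.

Things in the scene. Friction and masses are not known exactly. Their poses are not given: they have to be found in the camera images.
- carousel: Fixed base of the counter carousel: dark steel disc 160 mm across, 18 mm high; origin under its centre, z up the axis of rotation. A white pointer bar lies on it along its -x axis, towards the robot. Above turns a rotor with four slanting hooks 90 degrees apart (reach 125 mm, height 200 mm): three taken by chrome, black and gold sample plates locked on with yellow caps, one free.
- rotor (a joint): Angle of the rotor in rad: 0 = the free hook points along the white pointer; grows anticlockwise seen from above; turns on without end, so a whole turn more is the same. It stays where it is left; friction 0.15 N m. Lined up means within about 8 degrees.
- turn_bar (a point): Centre of the red turning bar on top of the rotor, on the axis of rotation, 230 mm above the shelf: 60 mm long (x axis, the line of the free hook, at the carousel's yaw plus the rotor's angle), 18 mm wide (y), 30 mm high, on a black disc 56 mm across. It turns with the rotor; grip it from above across its width.
- rod_base (a point): Point on the axis of the free hook's straight 10 mm rod, 68 mm off the rotor's axis, 169 mm above the shelf. z runs out and up along the rod, which leans 40 degrees from vertical, x up and in, y sideways; the hung plate has its axes along these. The round end of the rod is 37 mm out. A plate that just touches the pad has its plate_hole 0 to 16 mm out (z) from here, as the clamp collar was left.
- rod_tip (a point): Outer end of the free hook's rod, 37 mm along z from rod_base; same axes.
- pad (a joint): How far the free hook's sprung rubber pad (bronze swatch) is pressed in, m: 0 free, 0.009 right down; 2 N per mm. It sits on a clamp collar left anywhere along 16 mm of the rod, so its place must be felt or seen. 26 mm wide (y), from 40 mm below (-x) to 16 mm above the rod, 6 mm thick. Press it 3 to 5 mm (6 to 10 N); over 7.5 mm is squashed. The collar does not shift below 40 N.
- plate_hole (a point): Centre of the round hole (14 mm, right through) of the loose bronze backplate, half-way up its thickness. The plate is 100 mm long (x), 44 mm wide (y), 10 mm thick (z, up as it lies flat), about 0.18 kg. The hole is 28 mm from the +x end; the keyhole is in the other half (-x), which hangs down. Grip it across its 44 mm width, a finger on either side of the hole.
- plate_foot (a point): Middle of the plate's foot (keyhole) end face, 72 mm along -x from plate_hole; same axes.
- canister_a: Bystander: clear screw-top canister of black bumpers, black lid, 74 mm across, 111 mm high; origin under its centre.
- canister_b: Bystander: the same canister with a white lid.
- hinge: Bystander: bronze spring hinge lying flat, 100 (x) x 76 x 16 mm; origin under its centre.
- floor_stop: Bystander: steel floor stop with rubber tip, 48 mm across at the foot, 54 mm high; origin under its centre.
Not all that is in view belongs to the job. Leave any blue look-alike of the part that bears plate_hole alone.

How it is judged (in metres and radians):
On the way, in this order (a step that is already met when the one before it is completed fails the run):
1. the free hook is lined up with the pointer and still, the plate not yet on it (y of rod_tip in the frame of carousel between -0.014 and 0.014 m and x of rod_tip in the frame of carousel below -0.05 m and distance between plate_hole and rod_base above 0.06 m and velocity of joint rotor between -0.1 and 0.1 rad/s), for 0.3 s.
2. the plate, still held, is pressed on the lined-up hook until the pad gives 2 mm or more (y of rod_tip in the frame of carousel between -0.014 and 0.014 m and x of rod_tip in the frame of carousel below -0.05 m and x of plate_hole in the frame of rod_base between -0.006 and 0.006 m and y of plate_hole in the frame of rod_base between -0.006 and 0.006 m and z of plate_hole in the frame of rod_base between -0.01 and 0.022 m and y of plate_foot in the frame of rod_base between -0.022 and 0.022 m and x of plate_foot in the frame of rod_base below -0.05 m and angle between the z axis of plate_hole and the z axis of rod_base, either way round below 0.15 rad and value of joint pad above 0.002 m and contact force between plate and the fingers above 0.5 N), for 0.05 s.
At the end, for the whole second after the job is handed in: The free hook is lined up with the pointer (tip within 14 mm sideways); the plate hangs on its rod with the hole within 6 mm of the rod's axis and no more than 22 mm out from rod_base, keyhole end straight down within 22 mm, flat within 0.15 rad, released and at rest (y of rod_tip in the frame of carousel between -0.014 and 0.014 m and x of rod_tip in the frame of carousel below -0.05 m and x of plate_hole in the frame of rod_base between -0.006 and 0.006 m and y of plate_hole in the frame of rod_base between -0.006 and 0.006 m and z of plate_hole in the frame of rod_base between -0.01 and 0.022 m and y of plate_foot in the frame of rod_base between -0.022 and 0.022 m and x of plate_foot in the frame of rod_base below -0.05 m and angle between the z axis of plate_hole and the z axis of rod_base, either way round below 0.15 rad and linear speed of plate below 0.02 m/s and velocity of joint rotor between -0.05 and 0.05 rad/s); the robot touches nothing.
It fails at once if canister_a shifted more than 30 mm or tipped (distance of canister_a from where it was at the start of the episode above 0.03 m or angle between canister_a's own z axis and vertical above 0.3 rad).
It fails at once if canister_b shifted more than 30 mm or tipped (distance of canister_b from where it was at the start of the episode above 0.03 m or angle between canister_b's own z axis and vertical above 0.3 rad).
It fails at once if hinge shifted more than 30 mm or tipped (distance of hinge from where it was at the start of the episode above 0.03 m or angle between hinge's own z axis and vertical above 0.3 rad).
It fails at once if floor_stop shifted more than 30 mm or tipped (distance of floor_stop from where it was at the start of the episode above 0.03 m or angle between floor_stop's own z axis and vertical above 0.3 rad).
It fails at once if the pad is squashed right down (over 7.5 mm) (value of joint pad above 0.0075 m).
It also fails if it takes over 72 s, if anything falls off the work surface, if the arm or the gripper's body presses on something with over 40 N, if the wrist force passes 120 N, or if a joint passes its speed limit or range.

## Working session

There is one attempt and no reset: what is moved stays moved. The work goes in short steps, Python scripts to look and compute and a tool call to move; the robot and the scene stay as the last step left them, time stands still between calls to the robot, and variables do not carry over. Pictures are saved under pics/ and viewed, about 8 in all and at most 12, crops included, and the job is handed in when it is done.

Besides the shell and the picture viewer there is one more tool, called after "Request:" in YAML: its name, and indented under it one key for each argument. carry_out: Moves the arm, as the interface text tells. Its arguments: {"type":"object","properties":{"targets":{"type":"array"},"grip_force":{"type":"number"}},"required":["targets"]}

```bash
mkdir -p pics; ls; python3 - <<'E'
from rig import ctrl, viewer
import cv2, numpy as np
s=ctrl.sense(); print({k:np.round(v,3).tolist() for k,v in s.items()})
for n in ("scene","side"):
    im=viewer.capture(n); cv2.imwrite(f"pics/{n}0.png",im)
    print(n,{k:np.round(v,4).tolist() for k,v in viewer.camera_info(n).items()})
a=cv2.imread("pics/scene0.png");b=cv2.imread("pics/side0.png")
cv2.imwrite("pics/s0.png",cv2.resize(a,(800,600),interpolation=cv2.INTER_CUBIC))
cv2.imwrite("pics/d0.png",cv2.resize(b,(800,600),interpolation=cv2.INTER_CUBIC))
E
```

```text
pics
{'time_s': 0.0, 'joints': [-1.377, 0.313, 1.498, 0.0, 1.331, -0.223], 'dq': [0.0, -0.0, 0.001, 0.001, -0.002, -0.001], 'tau': [-0.0, -41.226, -25.975, -0.0, 0.004, -0.0], 'eef_pos': [212.48, -479.799, 230.733], 'ee_rot': [0.146, 0.692, 0.147, -0.692], 'force': [0.751, -0.067, 0.639], 'wrist_torque': [0.025, 0.063, 0.005], 'grip_width': 0.998}
scene {'fx': 420.0886, 'fy': 420.0886, 'cx': 256.7465, 'cy': 194.2806, 'R': [[0.3513, 0.9362, -0.0029], [0.7991, -0.3015, -0.5201], [-0.4878, 0.1804, -0.8541]], 't': [-212.5432, -346.3503, 1433.4462]}
side {'fx': 470.7536, 'fy': 470.7536, 'cx': 255.3299, 'cy': 192.9889, 'R': [[-0.974, -0.2257, 0.0192], [-0.1678, 0.6625, -0.73], [0.152, -0.7143, -0.6832]], 't': [555.1602, 189.995, 1286.1961]}
```

View pics/s0.png

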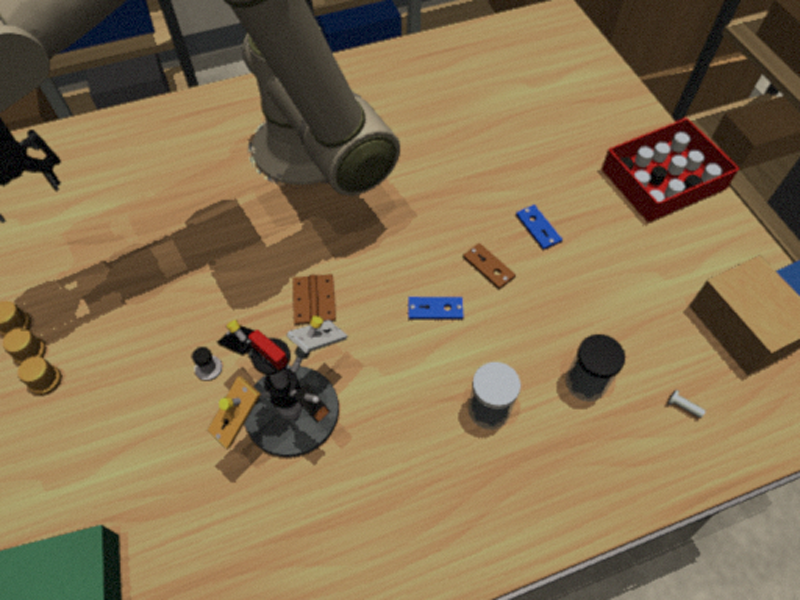

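View pics/d0.png

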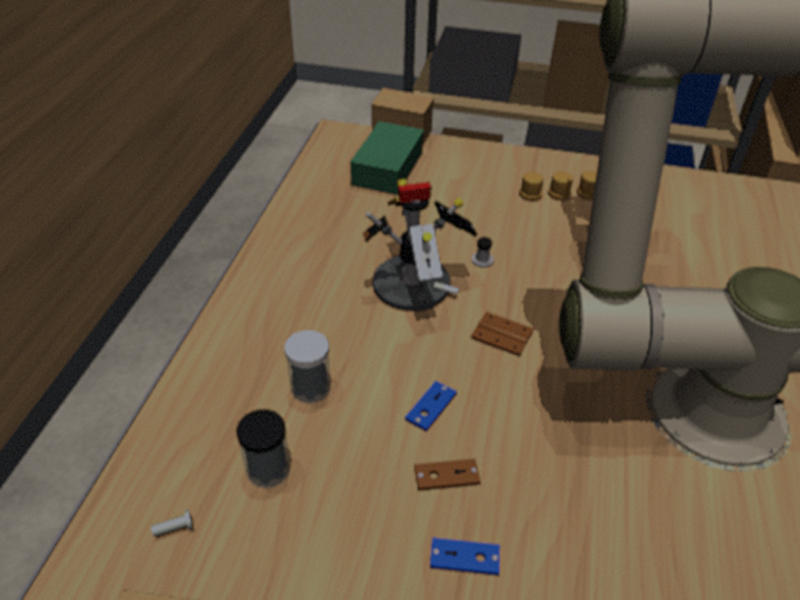

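```bash
cat > h.py <<'E'
import cv2, numpy as np
def ray(ci,u,v):
    R=np.array(ci["R"]);t=np.array(ci["t"])
    d=R.T@np.array([(u-ci["cx"])/ci["fx"],(v-ci["cy"])/ci["fy"],1]); return -R.T@t,d
def onz(ci,u,v,z):
    c,d=ray(ci,u,v); return c+d*(z-c[2])/d[2]
def tri(obs):
    A=0;b=0
    for ci,u,v in obs:
        c,d=ray(ci,u,v); d=d/np.linalg.norm(d); P=np.eye(3)-np.outer(d,d); A=A+P; b=b+P@c
    X=np.linalg.solve(A,b); return X,[float(np.linalg.norm((np.eye(3)-np.outer(d/np.linalg.norm(d),d/np.linalg.norm(d)))@(X-c))) for c,d in (ray(*o) for o in obs)]
def proj(ci,X):
    p=np.array(ci["R"])@np.array(X,float)+np.array(ci["t"]); return np.array([ci["fx"]*p[0]/p[2]+ci["cx"],ci["fy"]*p[1]/p[2]+ci["cy"]])
def blobs(im,lo,hi,amin=20):
    m=cv2.inRange(cv2.cvtColor(im,cv2.COLOR_BGR2HSV),np.array(lo),np.array(hi))
    cs,_=cv2.findContours(m,cv2.RETR_EXTERNAL,cv2.CHAIN_APPROX_NONE)
    return [c for c in cs if cv2.contourArea(c)>=amin]
def cen(c):
    m=cv2.moments(c); return m["m10"]/m["m00"],m["m01"]/m["m00"]
E
python3 - <<'E'
from h import *; from rig import viewer
ims={n:cv2.imread(f"pics/{n}0.png") for n in("scene","side")};ci={n:viewer.camera_info(n) for n in ims}
red=[]
for n in ims:
    hsv=cv2.cvtColor(ims[n],cv2.COLOR_BGR2HSV)
    for c in blobs(ims[n],(0,190,110),(4,255,255)):
        print(n,"red",np.round(cen(c)),cv2.contourArea(c)); 
        u,v=cen(c)
        if (n=="scene" and u<250) or (n=="side"): red.append((ci[n],u,v)); r=cv2.minAreaRect(c); print([onz(ci[n],*p,245).round() for p in cv2.boxPoints(r)])
    for c in blobs(ims[n],(3,110,50),(13,255,200),60):
        r=cv2.minAreaRect(c); print(n,"brown",np.round(cen(c)),cv2.contourArea(c),np.round(r[1]),onz(ci[n],*cen(c),8).round(),[onz(ci[n],*p,8).round().tolist() for p in cv2.boxPoints(r)])
print(tri(red[:1]+red[-1:]))
# pointer in side view
a=ims["side"]; cv2.imwrite("pics/c1.png",np.hstack([cv2.resize(a[110:210,215:345][:, :120],(400,333),interpolation=3),cv2.resize(ims["scene"][135:235,285:405],(400,333),interpolation=3)]))
E
```

```text
scene red [171. 221.] 163.5
[array([ 570., -213.,  245.]), array([ 560., -199.,  245.]), array([ 612., -171.,  245.]), array([ 622., -186.,  245.])]
scene red [442. 111.] 36.0
scene brown [200. 190.] 649.5 [30. 26.] [389. -93.   8.] [[329.0, -119.0, 8.0], [351.0, -45.0, 8.0], [452.0, -71.0, 8.0], [431.0, -142.0, 8.0]]
scene brown [313. 170.] 349.0 [33. 13.] [439. 242.   8.] [[401.0, 203.0, 8.0], [376.0, 243.0, 8.0], [475.0, 279.0, 8.0], [498.0, 239.0, 8.0]]
side red [266. 119.] 32.0
[array([ 615., -179.,  245.]), array([ 568., -205.,  245.]), array([ 564., -190.,  245.]), array([ 611., -165.,  245.])]
side brown [285. 303.] 503.0 [16. 40.] [436. 247.   8.] [[490.0, 241.0, 8.0], [394.0, 206.0, 8.0], [383.0, 252.0, 8.0], [476.0, 286.0, 8.0]]
side brown [321. 213.] 552.0 [35. 19.] [390. -89.   8.] [[445.0, -61.0, 8.0], [439.0, -142.0, 8.0], [334.0, -118.0, 8.0], [344.0, -40.0, 8.0]]
(array([ 589.02690843, -192.08889866,  240.07763008]), [0.13703314634670655, 0.13703314634689312])
```

View pics/c1.png

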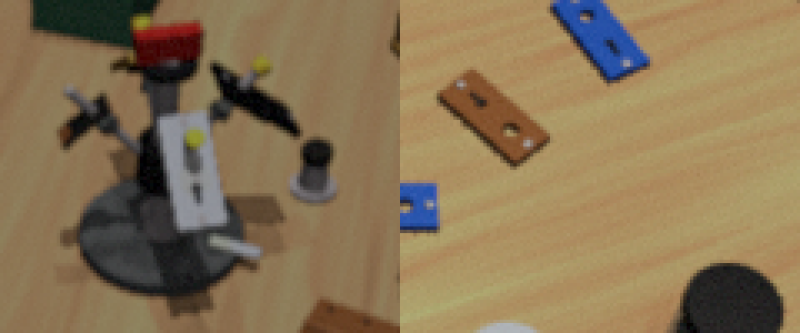

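```bash
python3 - <<'E'
from h import *; from rig import viewer, ctrl
from scipy.spatial.transform import Rotation as Ro
ci=viewer.camera_info("side");im=cv2.imread("pics/side0.png")
for p in[(278,182),(285,184.5),(292.4,186.5)]: X=onz(ci,*p,20); print(X.round(1), np.degrees(np.arctan2(-192-X[1],589-X[0])).round(1))
for c in blobs(im[170:200,275:310],(0,0,140),(179,70,255),8): r=cv2.minAreaRect(c); print(cen(c),r,[onz(ci,p[0]+275,p[1]+170,20).round(1).tolist() for p in cv2.boxPoints(r)])
print(proj(ci,(589,-192,18)),proj(ci,(589,-192,0)))
q=ctrl.sense()["ee_rot"];print(Ro.from_quat([q[1],q[2],q[3],q[0]]).as_matrix().round(3))
w=viewer.camera_info("wrist");print(w, -np.array(w["R"]).T@np.array(w["t"]))
E
```

```text
[ 538.8 -180.5   20. ] -12.9
[ 515.3 -174.4   20. ] -13.5
[ 491.2 -170.9   20. ] -12.2
(3.2615384615384615, 2.9589743589743587) ((3.0, 3.0), (6.0, 6.0), 90.0) [[559.5, -235.5, 20.0], [540.6, -240.3, 20.0], [535.0, -211.2, 20.0], [553.7, -206.4, 20.0]]
[263.2145186  177.55185501] [263.04309611 181.76608073]
[[-0.     0.405 -0.914]
 [ 0.001 -0.914 -0.405]
 [-1.    -0.001 -0.   ]]
{'fx': 320.9589209411103, 'fy': 320.9589209411103, 'cx': 252.75376997256942, 'cy': 188.97597605768848, 'R': array([[ 0.40451668, -0.91452797, -0.00220322],
       [-0.87182285, -0.3863526 ,  0.30109234],
       [-0.27620858, -0.11987605, -0.95359244]]), 't': array([-523.79667084,  -39.16291395,  380.32728709])} [ 282.79102674 -448.56526582  373.314839  ]
```

Request:
carry_out:
  targets:
    - {"x": 0.03,"y": 0.02,"z": 0.05,"hand": 1}
    - {"x": 0.08,"y": 0.06,"z": 0.1}
    - {"x": 0.13,"y": 0.1,"z": 0.1}
    - {"x": 0.18,"y": 0.14,"z": 0.1}
    - {"x": 0.22,"y": 0.17,"z": 0.1}

```text
invalid input at $.targets[0]: expected keys x, y, z, ax, ay, az, hand
```

Request:
carry_out:
  targets:
    - {"x": 0.04,"y": 0.03,"z": 0}
    - {"x": 0.08,"y": 0.06,"z": 0,"az": 0.03}
    - {"x": 0.12,"y": 0.09,"z": 0,"az": 0.07}
    - {"x": 0.156,"y": 0.118,"z": 0.02,"az": 0.07}
    - {"x": 0.156,"y": 0.118,"z": 0.02,"az": 0.07}

```text
invalid input at $.targets[0]: expected keys x, y, z, ax, ay, az, hand
```

```bash
cat > look.py <<'E'
import sys
from h import *; from rig import viewer, ctrl
from scipy.spatial.transform import Rotation as Ro
def state():
    s=ctrl.sense(); q=s["ee_rot"]; M=Ro.from_quat([q[1],q[2],q[3],q[0]]).as_matrix()
    print("t",s["time_s"],"tcp",np.round(s["eef_pos"],1),"jawyaw",np.degrees(np.arctan2(M[1,1],M[0,1])).round(2),"toolx",M[:,0].round(3),"F",np.round(s["force"],1),"T",np.round(s["wrist_torque"],2),"g",s["grip_width"],"q",np.round(s["joints"],2))
    return s,M
def snap(n,f):
    ci=viewer.camera_info(n); im=viewer.capture(n); cv2.imwrite(f"pics/{f}.png",im); return ci,im
E
python3 - <<'E'
from look import *
state(); ci,im=snap("wrist","w1")
for c in blobs(im,(0,150,90),(6,255,255),300):
    r=cv2.minAreaRect(c);print(cen(c),r);P=np.array([onz(ci,*p,245) for p in cv2.boxPoints(r)]).round(1);print(P.tolist(),P.mean(0),onz(ci,*cen(c),245))
E
```

```text
t 0.1 tcp [ 212.5 -479.9  230.8] jawyaw -66.12 toolx [-0.     0.001 -1.   ] F [ 0.5 -0.4  0. ] T [-0.02 -0.03 -0.  ] g 1.000755153905923 q [-1.38  0.31  1.5  -0.    1.33 -0.22]
```

View pics/w1.png

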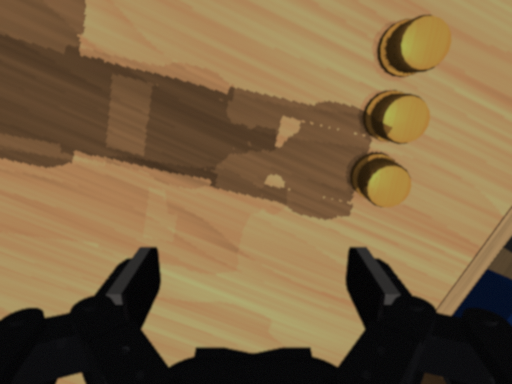

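The rows need every key, so nothing has moved yet. The picture shows only the open fingers (about 150,270 and 360,270) and gold knobs.

Request:
carry_out:
  targets:
    - {"x": 0.03,"y": 0.02,"z": 0.05,"ax": 0,"ay": 0,"az": 0,"hand": 1}
    - {"x": 0.08,"y": 0.06,"z": 0.08,"ax": 0,"ay": 0,"az": 0,"hand": 1}
    - {"x": 0.13,"y": 0.1,"z": 0.1,"ax": 0,"ay": 0,"az": 0,"hand": 1}
    - {"x": 0.18,"y": 0.14,"z": 0.1,"ax": 0,"ay": 0,"az": 0,"hand": 1}
    - {"x": 0.22,"y": 0.17,"z": 0.1,"ax": 0,"ay": 0,"az": 0,"hand": 1}

```text
time_s: 0.78
eef_pos: [432.9, -309.3, 331.6]
ee_rot: [0.146, 0.692, 0.146, -0.692]
force: [-0.1, -1.8, -0.3]
grip_width: 1.0
```

Request:
carry_out:
  targets:
    - {"x": 0.04,"y": 0.03,"z": 0,"ax": 0,"ay": 0,"az": 0,"hand": 1}
    - {"x": 0.08,"y": 0.06,"z": 0,"ax": 0,"ay": 0,"az": 0.03,"hand": 1}
    - {"x": 0.12,"y": 0.09,"z": 0,"ax": 0,"ay": 0,"az": 0.07,"hand": 1}
    - {"x": 0.156,"y": 0.118,"z": 0.02,"ax": 0,"ay": 0,"az": 0.07,"hand": 1}
    - {"x": 0.156,"y": 0.118,"z": 0.02,"ax": 0,"ay": 0,"az": 0.07,"hand": 1}

```text
time_s: 1.4
eef_pos: [589.4, -190.8, 351.6]
ee_rot: [0.172, 0.686, 0.171, -0.686]
force: [0.3, 0.2, -0.4]
grip_width: 0.997
```

```bash
python3 - <<'E'
from look import *
state(); ci,im=snap("wrist","w2")
for c in blobs(im,(0,150,60),(6,255,255),300):
    r=cv2.minAreaRect(c);print(cen(c),r);P=np.array([onz(ci,*p,245) for p in cv2.boxPoints(r)]).round(1);print(P.tolist(),P.mean(0),onz(ci,*cen(c),245))
E
```

```text
t 1.4 tcp [ 589.4 -190.8  351.6] jawyaw -61.9 toolx [ 0.001 -0.    -1.   ] F [ 0.3  0.2 -0.4] T [-0.08  0.05 -0.02] g 0.9967514147746108 q [-0.5   0.5   0.93  0.    1.72  0.58]
(254.76130241274302, 183.69665026938392) ((255.0, 184.0), (72.0, 22.0), 90.0)
[[614.2, -169.3, 245.0], [622.3, -184.5, 245.0], [568.9, -213.8, 245.0], [560.2, -197.5, 245.0]] [ 591.4   -191.275  245.   ] [ 592.44528966 -190.47220709  245.        ]
```

View pics/w2.png

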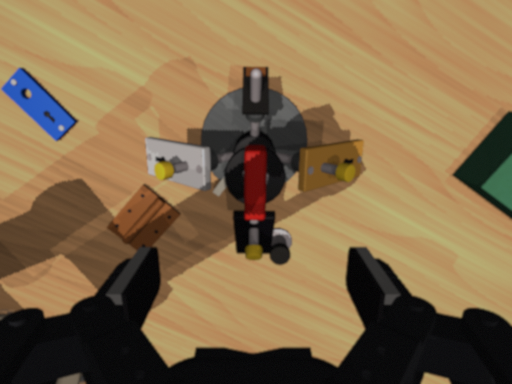

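The red bar is at (255,184) with its long axis vertical in the image, so the jaws are already across it. The free hook is at (255,85), away from the robot. I'll descend, grip and turn.

Request:
carry_out:
  targets:
    - {"x": 0.002,"y": 0,"z": -0.04,"ax": 0,"ay": 0,"az": 0,"hand": 0.2}
    - {"x": 0.002,"y": 0,"z": -0.08,"ax": 0,"ay": 0,"az": 0,"hand": 0.2}
    - {"x": 0.002,"y": 0,"z": -0.11,"ax": 0,"ay": 0,"az": 0,"hand": 0.2}
    - {"x": 0.002,"y": 0,"z": -0.13,"ax": 0,"ay": 0,"az": 0,"hand": 0.2}
    - {"x": 0.002,"y": 0,"z": -0.13,"ax": 0,"ay": 0,"az": 0,"hand": 0.2}

```text
time_s: 2.08
eef_pos: [588.2, -193.3, 219.7]
ee_rot: [-0.169, -0.685, -0.171, 0.687]
force: [0.5, 0.4, 0.4]
grip_width: 0.597
```

Request:
carry_out:
  targets:
    - {"x": 0,"y": 0,"z": 0,"ax": 0,"ay": 0,"az": 0,"hand": -1}
    - {"x": 0,"y": 0,"z": 0,"ax": 0,"ay": 0,"az": 0,"hand": -1}
    - {"x": 0,"y": 0,"z": 0,"ax": 0,"ay": 0,"az": 0,"hand": -1}
    - {"x": 0,"y": 0,"z": 0,"ax": 0,"ay": 0,"az": 0,"hand": -1}
  grip_force: 40

```text
time_s: 2.58
eef_pos: [589.4, -192.8, 222.6]
ee_rot: [0.171, 0.686, 0.17, -0.686]
force: [-4.5, 1.7, 5.7]
grip_width: 0.203
```

Request:
carry_out:
  targets:
    - {"x": 0,"y": 0,"z": 0,"ax": 0,"ay": 0,"az": 0.1,"hand": -1}
    - {"x": 0,"y": 0,"z": 0,"ax": 0,"ay": 0,"az": 0.25,"hand": -1}
    - {"x": 0,"y": 0,"z": 0,"ax": 0,"ay": 0,"az": 0.4,"hand": -1}

```text
time_s: 2.95
eef_pos: [589.7, -193.1, 222.5]
ee_rot: [0.305, 0.638, 0.304, -0.638]
force: [-1.7, -0.4, 4.6]
grip_width: 0.2
```

Request:
carry_out:
  targets:
    - {"x": 0,"y": 0,"z": 0,"ax": 0,"ay": 0,"az": 0.15,"hand": -1}
    - {"x": 0,"y": 0,"z": 0,"ax": 0,"ay": 0,"az": 0.3,"hand": -1}
    - {"x": 0,"y": 0,"z": 0,"ax": 0,"ay": 0,"az": 0.45,"hand": -1}
    - {"x": 0,"y": 0,"z": 0,"ax": 0,"ay": 0,"az": 0.6,"hand": -1}
    - {"x": 0,"y": 0,"z": 0,"ax": 0,"ay": 0,"az": 0.75,"hand": -1}

```text
time_s: 3.58
eef_pos: [590.4, -193.3, 222.6]
ee_rot: [0.519, 0.482, 0.516, -0.482]
force: [3.8, -0.6, 3.9]
grip_width: 0.202
```

Request:
carry_out:
  targets:
    - {"x": 0,"y": 0,"z": 0,"ax": 0,"ay": 0,"az": 0.15,"hand": -1}
    - {"x": 0,"y": 0,"z": 0,"ax": 0,"ay": 0,"az": 0.3,"hand": -1}
    - {"x": 0,"y": 0,"z": 0,"ax": 0,"ay": 0,"az": 0.45,"hand": -1}
    - {"x": 0,"y": 0,"z": 0,"ax": 0,"ay": 0,"az": 0.6,"hand": -1}
    - {"x": 0,"y": 0,"z": 0,"ax": 0,"ay": 0,"az": 0.75,"hand": -1}

```text
time_s: 4.2
eef_pos: [591.1, -193.0, 222.6]
ee_rot: [0.66, 0.259, 0.656, -0.259]
force: [8.5, 0.0, 1.7]
grip_width: 0.202
```

Request:
carry_out:
  targets:
    - {"x": 0,"y": 0,"z": 0,"ax": 0,"ay": 0,"az": 0.15,"hand": -1}
    - {"x": 0,"y": 0,"z": 0,"ax": 0,"ay": 0,"az": 0.3,"hand": -1}
    - {"x": 0,"y": 0,"z": 0,"ax": 0,"ay": 0,"az": 0.45,"hand": -1}
    - {"x": 0,"y": 0,"z": 0,"ax": 0,"ay": 0,"az": 0.53,"hand": -1}
    - {"x": 0,"y": 0,"z": 0,"ax": 0,"ay": 0,"az": 0.53,"hand": -1}

```text
time_s: 4.82
eef_pos: [591.4, -192.5, 222.6]
ee_rot: [0.705, 0.079, 0.7, -0.079]
force: [10.8, 2.1, 1.6]
grip_width: 0.203
```

```bash
python3 - <<'E'
from look import *
state()
E
```

```text
t 4.825 tcp [ 591.4 -192.5  222.6] jawyaw 77.22 toolx [ 0.006 -0.001 -1.   ] F [10.8  2.1  1.6] T [ 0.33 -1.22  0.13] g 0.20253392510246532 q [-0.5   0.53  1.2   0.    1.41 -1.85]
```

Request:
carry_out:
  targets:
    - {"x": 0,"y": 0,"z": 0,"ax": 0,"ay": 0,"az": 0,"hand": 0.2}
    - {"x": 0,"y": 0,"z": 0,"ax": 0,"ay": 0,"az": 0,"hand": 0.2}
    - {"x": 0,"y": 0,"z": 0.02,"ax": 0,"ay": 0,"az": 0,"hand": 0.2}
    - {"x": 0,"y": 0,"z": 0.07,"ax": 0,"ay": 0,"az": 0,"hand": 0.2}
    - {"x": -0.03,"y": 0.02,"z": 0.13,"ax": 0,"ay": 0,"az": 0,"hand": 0.2}

```text
time_s: 5.45
eef_pos: [562.6, -175.4, 345.1]
ee_rot: [0.702, 0.08, 0.703, -0.079]
force: [0.5, 0.8, 0.3]
grip_width: 0.599
```

Request:
carry_out:
  targets:
    - {"x": -0.03,"y": 0.01,"z": 0.05,"ax": 0,"ay": 0,"az": 0,"hand": 0.4}
    - {"x": -0.06,"y": 0.01,"z": 0.05,"ax": 0,"ay": 0,"az": 0,"hand": 0.4}
    - {"x": -0.06,"y": 0.01,"z": 0.05,"ax": 0,"ay": 0,"az": 0,"hand": 0.4}

```text
time_s: 5.82
eef_pos: [501.7, -164.9, 396.1]
ee_rot: [0.703, 0.079, 0.702, -0.08]
force: [0.7, -0.8, 0.3]
grip_width: 0.698
```

```bash
python3 - <<'E'
from look import *
state(); ci,im=snap("wrist","w3"); c2,i2=snap("side","side3"); c1,i1=snap("scene","scene3")
for nm,(a,b) in dict(w=(ci,im),s=(c2,i2),c=(c1,i1)).items():
  for c in blobs(b,(0,150,60),(6,255,255),25):
    r=cv2.minAreaRect(c);P=np.array([onz(a,*p,245) for p in cv2.boxPoints(r)]).round(1);print(nm,np.round(cen(c)),r,P.tolist(),P.mean(0))
cv2.imwrite("pics/c3.png",np.hstack([im,cv2.resize(i2[105:205,215:290],(288,384),interpolation=3)]))
E
```

```text
t 5.825 tcp [ 501.7 -164.9  396.1] jawyaw 77.07 toolx [ 0.002 -0.001 -1.   ] F [ 0.7 -0.8  0.3] T [-0.   -0.01 -0.04] g 0.69804740803481 q [-0.54  0.27  1.14 -0.    1.73 -1.88]
w [246. 258.] ((246.0, 258.0), (51.99999237060547, 17.999996185302734), 90.0) [[557.2, -193.6, 245.0], [561.2, -176.0, 245.0], [619.9, -189.4, 245.0], [615.6, -207.9, 245.0]] [ 588.475 -191.725  245.   ]
s [264. 122.] ((264.32305908203125, 121.81538391113281), (20.523155212402344, 10.875518798828125), 15.255118370056152) [[616.5, -151.2, 245.0], [620.6, -204.4, 245.0], [559.8, -192.0, 245.0], [557.5, -139.8, 245.0]] [ 588.6  -171.85  245.  ]
c [171. 223.] ((170.5, 223.5), (29.0, 9.0), 90.0) [[559.9, -193.7, 245.0], [566.9, -175.4, 245.0], [634.5, -193.2, 245.0], [627.9, -210.9, 245.0]] [ 597.3 -193.3  245. ]
c [431. 105.] ((431.89654541015625, 105.25865173339844), (52.65388107299805, 73.13768768310547), 66.80140686035156) [[433.7, 428.5, 245.0], [404.2, 653.7, 245.0], [570.8, 600.9, 245.0], [590.7, 395.2, 245.0]] [499.85  519.575 245.   ]
```

View pics/c3.png

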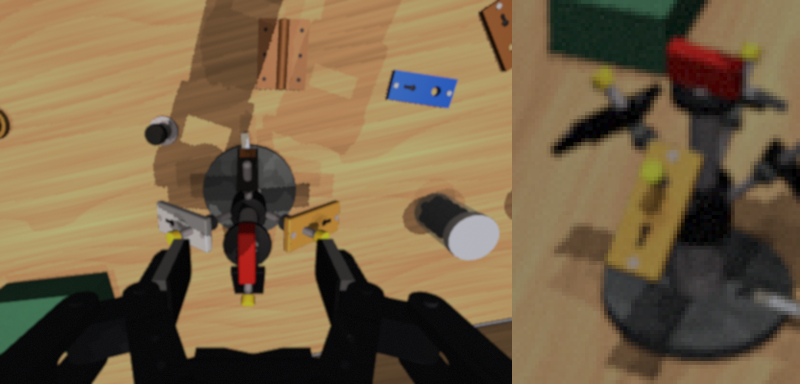

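The free hook (247,160) now lies over the white pointer, whose tip is at (246,140). The bar is vertical at (246,258).

```bash
python3 - <<'E'
from look import *
ci=viewer.camera_info("wrist"); im=cv2.imread("pics/w3.png")
for c in blobs(im[125:160,230:265],(0,0,150),(179,60,255),5): u,v=cen(c);x,y,w,h=cv2.boundingRect(c); X=onz(ci,u+230,v+125,20);print("ptr",u+230,v+125,(x,y,w,h),X.round(1),np.degrees(np.arctan2(-192.5-X[1],589.5-X[0])).round(1))
for v in (185,):
  for u in (203,296,249.5): print(onz(ci,u,187,18).round(1))
for n in("rod_base",): 
  a=np.radians(167.2); 
  for r,z in((68,169),(68+37*np.sin(np.radians(40)),169+37*np.cos(np.radians(40)))): print(proj(ci,(589.5+r*np.cos(a),-192.5+r*np.sin(a),z)))
print(proj(ci,(458,252,10)))
s=cv2.imread("pics/scene3.png");cs=viewer.camera_info("scene")
# keyhole/hole dark blobs inside plate: refine the hole in scene and side
for n,(x0,y0) in dict(scene=(290,148),side=(262,290)).items():
  I=cv2.imread(f"pics/{n}0.png")[y0:y0+46,x0:x0+50]; c=max(blobs(I,(3,110,50),(13,255,255),60),key=cv2.contourArea); m=np.zeros(I.shape[:2],np.uint8); cv2.drawContours(m,[cv2.convexHull(c)],-1,255,-1)
  r=cv2.minAreaRect(cv2.convexHull(c)); cc=viewer.camera_info(n); P=np.array([onz(cc,p[0]+x0,p[1]+y0,10) for p in cv2.boxPoints(r)]); print(n,P.round(1).tolist(),P.mean(0).round(1))
E
```

```text
ptr 246.06060606060606 141.78787878787878 (13, 11, 7, 12) [ 505.7 -176.2   20. ] -11.0
[ 564.2 -264.8   18. ]
[ 599.4 -111.6   18. ]
[ 581.8 -188.2   18. ]
[245.98252898 176.16555357]
[245.28525379 161.69023965]
[514.71995263  46.82913541]
scene [[402.7, 202.0, 10.0], [377.6, 242.4, 10.0], [475.8, 277.8, 10.0], [498.6, 238.1, 10.0]] [438.7 240.1  10. ]
side [[489.4, 242.8, 10.0], [393.8, 207.6, 10.0], [383.0, 253.4, 10.0], [476.0, 287.2, 10.0]] [435.6 247.8  10. ]
```

Request:
carry_out:
  targets:
    - {"x": -0.03,"y": 0.04,"z": 0,"ax": 0,"ay": 0,"az": 0.05,"hand": 0.6}
    - {"x": -0.05,"y": 0.09,"z": 0,"ax": 0,"ay": 0,"az": 0.15,"hand": 0.6}
    - {"x": -0.05,"y": 0.14,"z": 0,"ax": 0,"ay": 0,"az": 0.3,"hand": 0.6}
    - {"x": -0.05,"y": 0.19,"z": -0.02,"ax": 0,"ay": 0,"az": 0.45,"hand": 0.6}
    - {"x": -0.05,"y": 0.25,"z": -0.04,"ax": 0,"ay": 0,"az": 0.57,"hand": 0.6}

```text
time_s: 6.6
eef_pos: [453.2, 85.9, 354.0]
ee_rot: [0.696, -0.123, 0.697, 0.123]
force: [0.8, -0.5, -0.4]
grip_width: 0.795
```

Request:
carry_out:
  targets:
    - {"x": 0,"y": 0.06,"z": -0.03,"ax": 0,"ay": 0,"az": 0,"hand": 0.6}
    - {"x": 0,"y": 0.11,"z": -0.06,"ax": 0,"ay": 0,"az": 0,"hand": 0.6}
    - {"x": 0,"y": 0.155,"z": -0.1,"ax": 0,"ay": 0,"az": 0,"hand": 0.6}
    - {"x": 0,"y": 0.155,"z": -0.1,"ax": 0,"ay": 0,"az": 0,"hand": 0.6}

```text
time_s: 7.1
eef_pos: [451.5, 241.6, 251.3]
ee_rot: [0.694, -0.123, 0.699, 0.123]
force: [0.4, -0.7, 0.4]
grip_width: 0.802
```

```bash
python3 - <<'E'
from look import *
state(); ci,im=snap("wrist","w4")
for c in blobs(im,(2,90,40),(13,255,255),1500):
    h=cv2.convexHull(c); r=cv2.minAreaRect(h);P=np.array([onz(ci,*p,10) for p in cv2.boxPoints(r)]);print(np.round(cen(c)),np.round(r[1]),P.round(1).tolist(),P.mean(0).round(1))
hsv=cv2.cvtColor(im,cv2.COLOR_BGR2HSV)
m=cv2.inRange(hsv,np.array((2,90,40)),np.array((13,255,255)))
cs,hi=cv2.findContours(m,cv2.RETR_CCOMP,cv2.CHAIN_APPROX_NONE)
for c,h in zip(cs,hi[0]):
    if h[3]>=0 and cv2.contourArea(c)>60: print("hole",cen(c),cv2.contourArea(c),cv2.boundingRect(c),onz(ci,*cen(c),10).round(1),onz(ci,*cen(c),5).round(1))
E
```

```text
t 7.1 tcp [451.5 241.6 251.3] jawyaw 110.01 toolx [-0.007 -0.002 -1.   ] F [ 0.4 -0.7  0.4] T [-0.05 -0.02  0.  ] g 0.8021490102133587 q [ 0.26  0.27  1.5   0.    1.38 -1.66]
[258. 142.] [83. 37.] [[396.1, 205.5, 10.0], [381.5, 245.7, 10.0], [474.6, 281.8, 10.0], [490.3, 238.5, 10.0]] [435.6 242.9  10. ]
hole (257.41706924315616, 161.42028985507247) 103.5 (251, 156, 14, 12) [455.6 250.1  10. ] [456.6 250.6   5. ]
hole (257.52985074626866, 127.80845771144277) 67.0 (254, 119, 8, 16) [417.5 236.2  10. ] [418.  236.5   5. ]
hole (257.56330749354004, 107.41343669250645) 64.5 (253, 103, 10, 10) [395.5 228.2  10. ] [395.7 228.3   5. ]
```

View pics/w4.png

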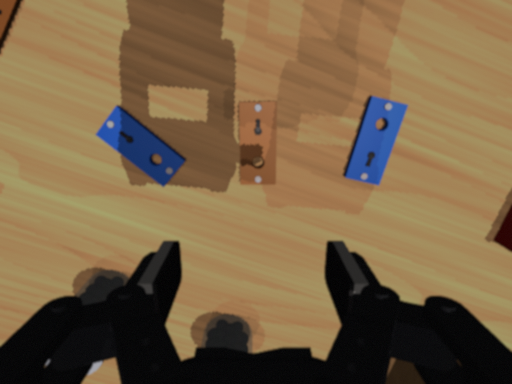

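The plate is at (258,142), with its round hole at (257,161) and keyhole at (257,127). The blue look-alikes are at (140,145) and (375,140), and I leave those alone.

Request:
carry_out:
  targets:
    - {"x": 0.0045,"y": 0.0085,"z": -0.06,"ax": 0,"ay": 0,"az": 0,"hand": 0.3}
    - {"x": 0.0045,"y": 0.0085,"z": -0.12,"ax": 0,"ay": 0,"az": 0,"hand": 0.3}
    - {"x": 0.0045,"y": 0.0085,"z": -0.18,"ax": 0,"ay": 0,"az": 0,"hand": 0.3}
    - {"x": 0.0045,"y": 0.0085,"z": -0.225,"ax": 0,"ay": 0,"az": 0,"hand": 0.3}
    - {"x": 0.0045,"y": 0.0085,"z": -0.24,"ax": 0,"ay": 0,"az": 0,"hand": 0.3}

```text
time_s: 7.78
eef_pos: [457.4, 246.9, 13.7]
ee_rot: [0.696, -0.121, 0.698, 0.121]
force: [0.3, 0.4, 0.5]
grip_width: 0.652
```

Request:
carry_out:
  targets:
    - {"x": 0,"y": 0,"z": -0.002,"ax": 0,"ay": 0,"az": 0,"hand": 0.3}
    - {"x": 0,"y": 0,"z": -0.004,"ax": 0,"ay": 0,"az": 0,"hand": 0.3}
    - {"x": 0,"y": 0,"z": -0.006,"ax": 0,"ay": 0,"az": 0,"hand": 0.3}
    - {"x": 0,"y": 0,"z": -0.006,"ax": 0,"ay": 0,"az": 0,"hand": 0.3}

```text
time_s: 8.28
eef_pos: [457.6, 248.0, 9.7]
ee_rot: [0.697, -0.121, 0.696, 0.122]
force: [0.0, -0.1, 0.7]
grip_width: 0.649
```

```bash
python3 - <<'E'
from look import *
state(); ci,im=snap("wrist","w5"); cv2.imwrite("pics/w5b.png",cv2.resize(im[110:384,100:412],(700,614))[:600])
E
```

```text
t 8.275 tcp [457.6 248.    9.7] jawyaw 109.78 toolx [ 0.001  0.    -1.   ] F [ 0.  -0.1  0.7] T [ 0.   -0.01  0.03] g 0.6488572507646557 q [ 0.27  0.59  1.74 -0.    0.81 -1.64]
```

View pics/w5b.png

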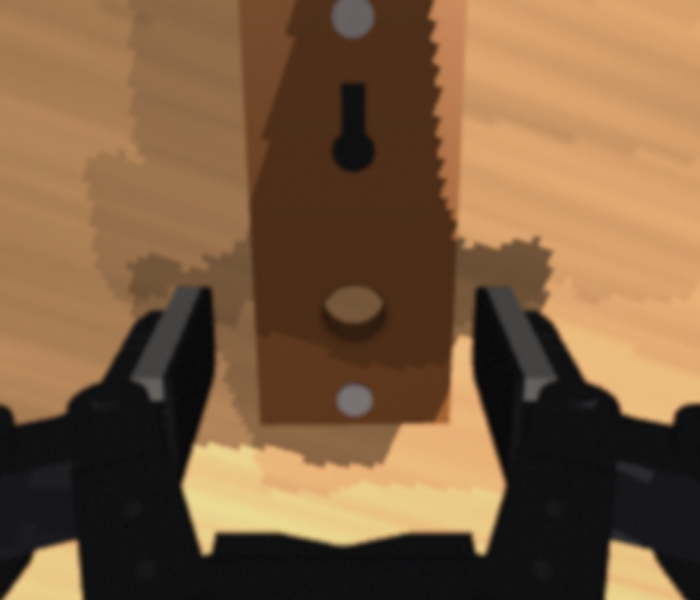

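The fingers straddle the plate on either side of the round hole (353,310 in the crop), well centred. I'll go lower in small steps, watching the force.

Request:
carry_out:
  targets:
    - {"x": 0,"y": 0.001,"z": -0.002,"ax": 0,"ay": 0,"az": 0,"hand": 0.2}
    - {"x": 0,"y": 0.001,"z": -0.004,"ax": 0,"ay": 0,"az": 0,"hand": 0.2}
    - {"x": 0,"y": 0.001,"z": -0.006,"ax": 0,"ay": 0,"az": 0,"hand": 0.2}
    - {"x": 0,"y": 0.001,"z": -0.006,"ax": 0,"ay": 0,"az": 0,"hand": 0.2}

```text
time_s: 8.82
eef_pos: [457.2, 248.8, 2.9]
ee_rot: [0.696, -0.121, 0.697, 0.121]
force: [0.5, 0.8, -0.1]
grip_width: 0.596
```

Request:
carry_out:
  targets:
    - {"x": 0,"y": 0,"z": -0.002,"ax": 0,"ay": 0,"az": 0,"hand": 0.2}
    - {"x": 0,"y": 0,"z": -0.003,"ax": 0,"ay": 0,"az": 0,"hand": 0.2}
    - {"x": 0,"y": 0,"z": -0.003,"ax": 0,"ay": 0,"az": 0,"hand": 0.2}

```text
time_s: 9.2
eef_pos: [457.2, 248.8, 0.0]
ee_rot: [0.697, -0.121, 0.697, 0.121]
force: [0.3, -0.1, -0.1]
grip_width: 0.608
```

Request:
carry_out:
  targets:
    - {"x": 0,"y": 0.001,"z": -0.001,"ax": 0,"ay": 0,"az": 0,"hand": 0.15}
    - {"x": 0,"y": 0.001,"z": -0.002,"ax": 0,"ay": 0,"az": 0,"hand": 0.15}
    - {"x": 0,"y": 0.001,"z": -0.002,"ax": 0,"ay": 0,"az": 0,"hand": 0.15}

```text
time_s: 9.57
eef_pos: [457.2, 249.9, -2.0]
ee_rot: [0.697, -0.121, 0.697, 0.121]
force: [0.1, 0.3, -0.7]
grip_width: 0.572
```

Request:
carry_out:
  targets:
    - {"x": 0,"y": 0,"z": 0,"ax": 0,"ay": 0,"az": 0,"hand": -1}
    - {"x": 0,"y": 0,"z": 0,"ax": 0,"ay": 0,"az": 0,"hand": -1}
    - {"x": 0,"y": 0,"z": 0,"ax": 0,"ay": 0,"az": 0,"hand": -1}
    - {"x": 0,"y": 0,"z": 0,"ax": 0,"ay": 0,"az": 0,"hand": -1}
  grip_force: 70

```text
time_s: 10.07
eef_pos: [457.4, 249.9, -1.5]
ee_rot: [0.697, -0.121, 0.696, 0.121]
force: [-1.4, -0.3, 4.6]
grip_width: 0.492
```

Request:
carry_out:
  targets:
    - {"x": 0,"y": 0,"z": 0.02,"ax": 0,"ay": 0,"az": 0,"hand": -1}
    - {"x": 0,"y": 0,"z": 0.06,"ax": 0,"ay": 0,"az": 0,"hand": -1}
    - {"x": 0,"y": 0,"z": 0.12,"ax": 0,"ay": 0,"az": 0,"hand": -1}
    - {"x": 0,"y": 0,"z": 0.18,"ax": 0,"ay": 0,"az": 0,"hand": -1}
    - {"x": 0,"y": 0,"z": 0.23,"ax": 0,"ay": 0,"az": 0,"hand": -1}

```text
time_s: 10.7
eef_pos: [457.1, 249.8, 230.4]
ee_rot: [0.697, -0.121, 0.696, 0.121]
force: [1.5, 0.2, -2.4]
grip_width: 0.493
```

```bash
python3 - <<'E'
from look import *
s,M=state(); ci,im=snap("wrist","w6"); cv2.imwrite("pics/w6b.png",cv2.resize(im[110:384,100:412],(700,614))[:600])
print("cam in tool", (M.T@(-np.array(ci["R"]).T@np.array(ci["t"])-s["eef_pos"])).round(1))
E
```

```text
t 10.7 tcp [457.1 249.8 230.4] jawyaw 109.78 toolx [ 0.001  0.    -1.   ] F [ 1.5  0.2 -2.4] T [ 0.04 -0.06  0.09] g 0.49303197536907223 q [ 0.27  0.3   1.51  0.    1.32 -1.64]
cam in tool [-142.5    0.3  -76.5]
```

View pics/w6b.png

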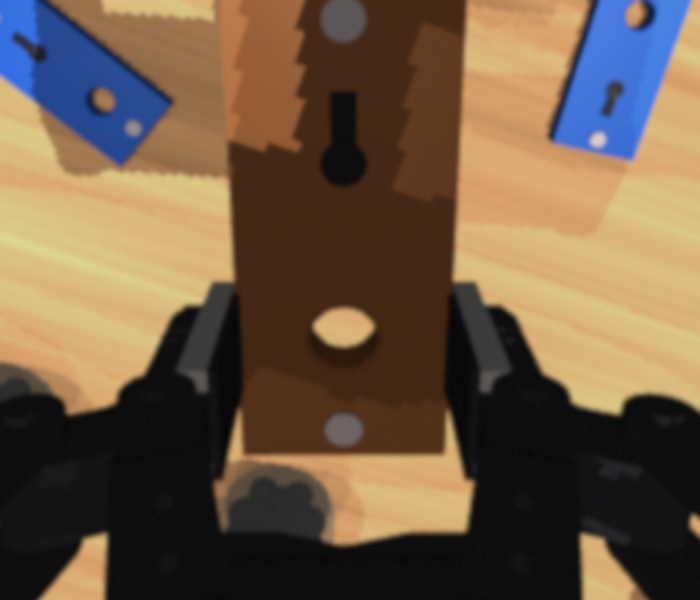

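```bash
python3 - <<'E'
from look import *
s,M=state(); ci=viewer.camera_info("wrist"); p0=np.array(s["eef_pos"])
im=cv2.imread("pics/w6.png"); k=312/700
def tool(u,v,d):
    c,r=ray(ci,u,v); c=M.T@(c-p0); r=M.T@r; return c+r*(d-c[0])/r[0]
for n,(a,b) in dict(hole=(344,336),endL=(244,454),endR=(446,454),scr=(343,429),key=(343,165),scr2=(343,18),L1=(218,0),R1=(467,0)).items(): print(n,tool(100+a*k,110+b*k,-11.5).round(1))
E
```

```text
t 10.75 tcp [459.1 250.5 236.7] jawyaw 109.79 toolx [ 0.011  0.003 -1.   ] F [ 0.5 -0.1  6.6] T [ 0.01 -0.1  -0.03] g 0.48893283807935084 q [ 0.28  0.3   1.5  -0.    1.33 -1.64]
hole [-11.5   0.7  -1.4]
endL [-11.5 -21.   27.3]
endR [-11.5  22.8  27.4]
scr [-11.5   0.5  21. ]
key [-11.5   0.5 -37.9]
scr2 [-11.5   0.5 -65.2]
L1 [-11.5 -21.6 -68.4]
R1 [-11.5  22.4 -68.4]
```

The plate is held firmly at the hole, keyhole end outward. Hole centre in the tool frame is about (-6.5, +0.7, -1.0) mm. Next I'll work out viewing poses that keep the rod clear of the plate, and the hanging orientation.

```bash
cat > geo.py <<'E'
from look import *
PSI=np.radians(167.2); AX=np.array([589.5,-192.5]); HOLE=np.array([-6.5,.7,-1.0])
def rod(psi=PSI,ax=AX):
    c,s=np.cos(psi),np.sin(psi);S,C=np.sin(np.radians(40)),np.cos(np.radians(40))
    z=np.array([c*S,s*S,C]);x=np.array([-c*C,-s*C,S]);y=np.cross(z,x)
    return np.r_[ax+68*np.array([c,s]),169],np.c_[x,y,z]
def toolM(Rr): return np.c_[-Rr[:,2],Rr[:,1],Rr[:,0]]
def rv(M1,M0): return Ro.from_matrix(M1@M0.T).as_rotvec()
E
python3 - <<'E'
from geo import *
s,M=state(); p=np.array(s["eef_pos"]); ci=viewer.camera_info("wrist"); Rc=np.array(ci["R"])@M; tc=-Rc@(M.T@(-np.array(ci["R"]).T@np.array(ci["t"])-p))
b,Rr=rod(); tip=b+37*Rr[:,2]; psi=PSI
Md=np.c_[[0,0,-1],[-np.sin(psi+np.pi)*1,np.cos(psi+np.pi),0],[np.cos(psi+np.pi),np.sin(psi+np.pi),0]]
print("down az",rv(Md,M)); print("hang rv from down",rv(toolM(Rr),Md),"hang rv total",rv(toolM(Rr),M)); print("base",b,"tip",tip)
for L in(-110,110):
  T=np.array([500,-170,370])+L*Md[:,1]; c=dict(ci); c["R"]=Rc@Md.T; c["t"]=tc-c["R"]@T
  print(L,T.round(),proj(c,tip),proj(c,b),proj(c,(505,-175,20)))
E
```

```text
t 10.75 tcp [459.1 250.5 236.7] jawyaw 109.79 toolx [ 0.011  0.003 -1.   ] F [ 0.5 -0.1  6.6] T [ 0.01 -0.1  -0.03] g 0.48893283807935084 q [ 0.28  0.3   1.5  -0.    1.33 -1.64]
down az [ 1.16909276e-04  1.12754329e-02 -5.68765740e-01]
hang rv from down [-1.54670029e-01 -6.80782677e-01  1.28117670e-16] hang rv total [ 0.04319136 -0.69473021 -0.54570653]
base [ 523.18984391 -177.43470216  169.        ] tip [ 499.99772877 -172.16558288  197.3436444 ]
-110 [ 476. -277.  370.] [359.08308675 168.37840977] [348.91958111 183.09469377] [321.16996218 144.51006906]
110 [524. -63. 370.] [140.98395793 168.49344725] [151.63449301 183.20650595] [178.41601862 144.57625599]
```

Request:
carry_out:
  targets:
    - {"x": 0.01,"y": -0.03,"z": 0.05,"ax": 0,"ay": 0,"az": -0.05,"hand": -1}
    - {"x": 0.02,"y": -0.08,"z": 0.09,"ax": 0,"ay": 0,"az": -0.15,"hand": -1}
    - {"x": 0.035,"y": -0.13,"z": 0.12,"ax": 0,"ay": 0,"az": -0.25,"hand": -1}
    - {"x": 0.045,"y": -0.19,"z": 0.14,"ax": 0,"ay": 0,"az": -0.35,"hand": -1}
    - {"x": 0.055,"y": -0.25,"z": 0.14,"ax": 0,"ay": 0,"az": -0.45,"hand": -1}

```text
time_s: 11.38
eef_pos: [512.6, -2.0, 369.1]
ee_rot: [0.707, 0.038, 0.705, -0.038]
force: [1.4, 0.9, -2.2]
grip_width: 0.496
```

Request:
carry_out:
  targets:
    - {"x": 0.012,"y": -0.04,"z": 0,"ax": 0,"ay": 0,"az": -0.08,"hand": -1}
    - {"x": 0.012,"y": -0.063,"z": 0,"ax": 0,"ay": 0,"az": -0.119,"hand": -1}
    - {"x": 0.012,"y": -0.063,"z": 0,"ax": 0,"ay": 0,"az": -0.119,"hand": -1}
    - {"x": 0.012,"y": -0.063,"z": 0,"ax": 0,"ay": 0,"az": -0.119,"hand": -1}

```text
time_s: 11.88
eef_pos: [524.2, -62.4, 367.9]
ee_rot: [0.703, 0.079, 0.703, -0.078]
force: [-0.6, 0.1, -1.9]
grip_width: 0.492
```

```bash
python3 - <<'E'
from geo import *
s,M=state(); ci,im=snap("wrist","wA"); np.save("ciA.npy",ci,allow_pickle=True)
b,Rr=rod(); print(proj(ci,b),proj(ci,b+37*Rr[:,2]))
E
```

```text
t 11.875 tcp [524.2 -62.4 367.9] jawyaw 77.25 toolx [-0.  0. -1.] F [-0.6  0.1 -1.9] T [ 0.01 -0.02  0.01] g 0.4918337914349208 q [-0.34  0.27  1.21  0.    1.67 -1.69]
[150.99434034 184.17713162] [140.22066418 169.46169127]
```

Request:
carry_out:
  targets:
    - {"x": -0.01,"y": -0.05,"z": 0,"ax": 0,"ay": 0,"az": 0,"hand": -1}
    - {"x": -0.02,"y": -0.1,"z": 0,"ax": 0,"ay": 0,"az": 0,"hand": -1}
    - {"x": -0.035,"y": -0.16,"z": 0,"ax": 0,"ay": 0,"az": 0,"hand": -1}
    - {"x": -0.045,"y": -0.214,"z": 0,"ax": 0,"ay": 0,"az": 0,"hand": -1}
    - {"x": -0.048,"y": -0.214,"z": 0,"ax": 0,"ay": 0,"az": 0,"hand": -1}

```text
time_s: 12.55
eef_pos: [475.7, -279.2, 367.2]
ee_rot: [0.702, 0.08, 0.703, -0.08]
force: [-0.0, 0.3, -0.8]
grip_width: 0.491
```

Request:
carry_out:
  targets:
    - {"x": 0,"y": 0,"z": 0,"ax": 0,"ay": 0,"az": 0,"hand": -1}
    - {"x": 0,"y": 0,"z": 0,"ax": 0,"ay": 0,"az": 0,"hand": -1}

```text
time_s: 12.8
eef_pos: [476.8, -275.7, 368.5]
ee_rot: [0.703, 0.078, 0.703, -0.078]
force: [0.2, -0.5, -1.9]
grip_width: 0.492
```

```bash
python3 - <<'E'
from geo import *
s,M=state(); ci,im=snap("wrist","wB"); np.save("ciB.npy",ci,allow_pickle=True)
b,Rr=rod(); print(proj(ci,b),proj(ci,b+37*Rr[:,2]))
i2=cv2.imread("pics/wA.png"); cA=np.load("ciA.npy",allow_pickle=True).item()
def crop(im,c):
    u,v=proj(c,b+20*Rr[:,2]).round().astype(int); print("crop org",u-35,v-45); return cv2.resize(im[v-45:v+45,u-35:u+35],(400,514),interpolation=3)
cv2.imwrite("pics/AB.png",np.hstack([crop(i2,cA),crop(im,ci)]))
E
```

```text
t 12.8 tcp [ 476.8 -275.7  368.5] jawyaw 77.31 toolx [ 0.001 -0.    -1.   ] F [ 0.2 -0.5 -1.9] T [-0.04 -0.03  0.02] g 0.49235535552192083 q [-0.74  0.32  1.14  0.    1.68 -2.09]
[347.93240829 183.13447642] [358.061299   168.35463549]
crop org 110 132
crop org 318 131
```

View pics/AB.png

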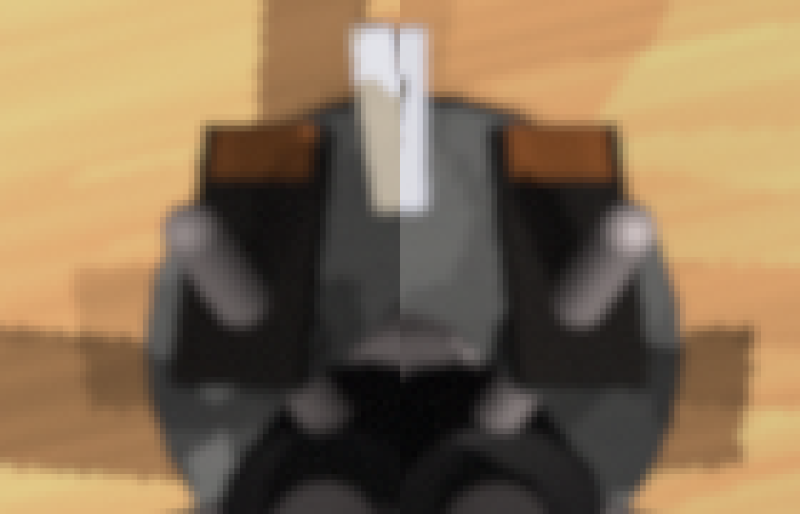

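Both views show the rod end, at A (188,228) and B (631,230) in the crops, and where the rod leaves the pad, at A (250,310) and B (572,314). I'll triangulate from these.

```bash
python3 - <<'E'
from geo import *
A=np.load("ciA.npy",allow_pickle=True).item();B=np.load("ciB.npy",allow_pickle=True).item(); f=5.714
a=lambda x,y:(A,110+x/f-.4,132+y/f-.4); bb=lambda x,y:(B,318+(x-400)/f-.4,131+y/f-.4)
b,Rr=rod()
for n,p,q in(("tip",(188,228),(631,230)),("entry",(250,310),(572,314)),("padTL",(207,127),(504,127)),("padTR",(318,125),(617,125)),("padBL",(172,385),(500,387)),("padBR",(308,385),(643,387))):
    X,e=tri([a(*p),bb(*q)]); print(n,X.round(1),np.round(e,1),"in rod frame x,y,z",(Rr.T@(X-b)).round(1))
E
```

```text
tip [ 503.2 -171.8  194.7] [0.2 0.2] in rod frame x,y,z [ 0.6  1.1 33. ]
entry [ 526.9 -177.1  165.1] [0.4 0.4] in rod frame x,y,z [ 0.2  1.2 -5.2]
padTL [ 492.1 -180.7  146. ] [0. 0.] in rod frame x,y,z [-37.5 -10.1   1.4]
padTR [ 496.6 -158.7  146.6] [0. 0.] in rod frame x,y,z [-37.5  12.4   2.2]
padBL [ 536.6 -194.3  171.3] [0.2 0.2] in rod frame x,y,z [ 14.4 -13.5  -9. ]
padBR [ 541.9 -167.6  173.5] [0.2 0.2] in rod frame x,y,z [15.2 13.7 -6.9]
```

```bash
cat >> geo.py <<'E'
def target(h,dx=0,dy=0):
    b,Rr=rod(); P=b+Rr@np.array([.4+dx,1.1+dy,h]); Mt=toolM(Rr); return P-Mt@HOLE,Mt
def inrod(s,M):
    b,Rr=rod(); b=b+Rr@np.array([.4,1.1,0]); h=np.array(s["eef_pos"])+M@HOLE
    return (Rr.T@(h-b)).round(2), np.degrees(rv(toolM(Rr),M)).round(2)
E
python3 - <<'E'
from geo import *
s,M=state(); p=np.array(s["eef_pos"])
for h in(110,60): T,Mt=target(h); print(h,T.round(1),"shift m",((T-p)/1000).round(4),"rv",rv(Mt,M).round(4))
print(rod()[1].round(3))
E
```

```text
t 12.85 tcp [ 476.8 -275.8  368.4] jawyaw 77.3 toolx [ 0.001 -0.    -1.   ] F [-0.7  0.3 -1.9] T [ 0.01 -0.05  0.01] g 0.4941337346899743 q [-0.74  0.32  1.14  0.    1.68 -2.09]
110 [ 459.4 -162.5  249.2] shift m [-0.0173  0.1133 -0.1193] rv [-0.1538 -0.6804 -0.0016]
60 [ 490.8 -169.7  210.9] shift m [ 0.014   0.1061 -0.1576] rv [-0.1538 -0.6804 -0.0016]
[[ 0.747  0.222 -0.627]
 [-0.17   0.975  0.142]
 [ 0.643  0.     0.766]]
```

Request:
carry_out:
  targets:
    - {"x": -0.015,"y": 0.03,"z": 0,"ax": 0,"ay": 0,"az": 0,"hand": -1}
    - {"x": -0.03,"y": 0.06,"z": 0,"ax": -0.03,"ay": -0.15,"az": 0,"hand": -1}
    - {"x": -0.04,"y": 0.09,"z": -0.02,"ax": -0.07,"ay": -0.3,"az": 0,"hand": -1}
    - {"x": -0.04,"y": 0.113,"z": -0.04,"ax": -0.1,"ay": -0.45,"az": 0,"hand": -1}
    - {"x": -0.03,"y": 0.113,"z": -0.07,"ax": -0.135,"ay": -0.6,"az": 0,"hand": -1}

```text
time_s: 13.48
eef_pos: [446.3, -162.3, 299.0]
ee_rot: [0.884, 0.05, 0.454, -0.099]
force: [1.3, -0.2, -2.6]
grip_width: 0.491
```

Request:
carry_out:
  targets:
    - {"x": 0.0127,"y": 0,"z": -0.03,"ax": -0.019,"ay": -0.08,"az": -0.002,"hand": -1}
    - {"x": 0.0127,"y": 0,"z": -0.0493,"ax": -0.019,"ay": -0.08,"az": -0.002,"hand": -1}
    - {"x": 0.0127,"y": 0,"z": -0.0493,"ax": -0.019,"ay": -0.08,"az": -0.002,"hand": -1}
    - {"x": 0.0127,"y": 0,"z": -0.0493,"ax": -0.019,"ay": -0.08,"az": -0.002,"hand": -1}

```text
time_s: 13.98
eef_pos: [459.4, -164.0, 250.0]
ee_rot: [0.901, 0.047, 0.42, -0.101]
force: [-0.5, -0.0, -1.6]
grip_width: 0.491
```

```bash
python3 - <<'E'
from geo import *
s,M=state(); p=np.array(s["eef_pos"]); print(inrod(s,M))
for h in(60,52): T,Mt=target(h); print(h,"shift m",((T-p)/1000).round(4),"rv",rv(Mt,M).round(4))
E
```

```text
t 13.975 tcp [ 459.4 -164.   250. ] jawyaw 77.15 toolx [ 0.627 -0.143 -0.766] F [-0.5 -0.  -1.6] T [0.08 0.41 0.  ] g 0.4907631401818642 q [-0.77 -0.11  2.08  0.6   0.63 -2.51]
(array([  0.79,  -1.44, 110.44]), array([0.02, 0.03, 0.05]))
60 shift m [ 0.0313 -0.0056 -0.0391] rv [0.0003 0.0005 0.0009]
52 shift m [ 0.0364 -0.0068 -0.0453] rv [0.0003 0.0005 0.0009]
```

Request:
carry_out:
  targets:
    - {"x": 0.012,"y": -0.001,"z": -0.015,"ax": 0,"ay": 0,"az": 0.001,"hand": -1}
    - {"x": 0.024,"y": -0.003,"z": -0.03,"ax": 0,"ay": 0,"az": 0.001,"hand": -1}
    - {"x": 0.032,"y": -0.0055,"z": -0.04,"ax": 0,"ay": 0,"az": 0.001,"hand": -1}
    - {"x": 0.0365,"y": -0.007,"z": -0.0455,"ax": 0,"ay": 0,"az": 0.001,"hand": -1}
    - {"x": 0.0365,"y": -0.007,"z": -0.0455,"ax": 0,"ay": 0,"az": 0.001,"hand": -1}

```text
time_s: 14.6
eef_pos: [495.6, -171.2, 203.4]
ee_rot: [0.9, 0.048, 0.42, -0.101]
force: [-0.3, 0.4, -1.9]
grip_width: 0.489
```

```bash
python3 - <<'E'
from geo import *
s,M=state(); p=np.array(s["eef_pos"]); print(inrod(s,M))
ci,im=snap("wrist","wC"); cs,i2=snap("side","sC"); cc,i3=snap("scene","cC"); b,Rr=rod(); b=b+Rr@np.array([.4,1.1,0])
for n,c in(("w",ci),("s",cs),("c",cc)): print(n,proj(c,b+37*Rr[:,2]).round(1),proj(c,b).round(1))
print("hole w",proj(ci,p+M@(HOLE+[-5,0,0])))
u,v=proj(cs,b+30*Rr[:,2]).astype(int); x,y=proj(cc,b+30*Rr[:,2]).astype(int)
cv2.imwrite("pics/C.png",np.hstack([cv2.resize(im[190:310,190:320],(400,369),interpolation=3),cv2.resize(i2[v-37:v+37,u-40:u+40],(400,369),interpolation=3)])); print(u-40,v-37)
for h in(36,26): T,Mt=target(h); print(h,"shift m",((T-p)/1000).round(4),"rv",rv(Mt,M).round(4))
E
```

```text
t 14.6 tcp [ 495.6 -171.2  203.4] jawyaw 77.16 toolx [ 0.626 -0.142 -0.767] F [-0.3  0.4 -1.9] T [ 0.06  0.49 -0.03] g 0.4894265182163332 q [-0.71  0.05  2.06  0.7   0.49 -2.59]
(array([-0.94, -0.41, 51.  ]), array([-0.06, -0.04,  0.04]))
w [254.3 244. ] [254.  216.8]
s [293.7 140.1] [285.5 145.7]
c [172.9 195.3] [175.3 209.9]
hole w [253.5783088  261.18365747]
252 104
36 shift m [ 0.0102 -0.0019 -0.0109] rv [-0.001  -0.0007  0.0006]
26 shift m [ 0.0165 -0.0033 -0.0185] rv [-0.001  -0.0007  0.0006]
```

View pics/C.png

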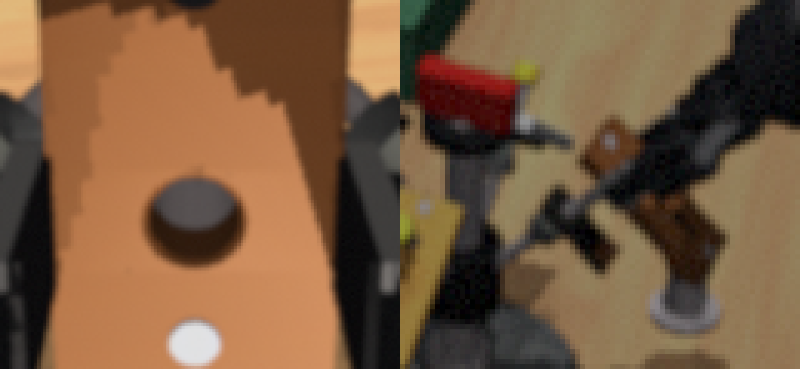

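The side view shows the plate parallel to the pad, with the rod running into its hole region. I'll advance in small steps, watching the force.

Request:
carry_out:
  targets:
    - {"x": 0.0035,"y": -0.0006,"z": -0.003,"ax": 0,"ay": 0,"az": 0,"hand": -1}
    - {"x": 0.007,"y": -0.0013,"z": -0.007,"ax": 0,"ay": 0,"az": 0,"hand": -1}
    - {"x": 0.0102,"y": -0.0019,"z": -0.0109,"ax": 0,"ay": 0,"az": 0,"hand": -1}
    - {"x": 0.0102,"y": -0.0019,"z": -0.0109,"ax": 0,"ay": 0,"az": 0,"hand": -1}

```text
time_s: 15.25
eef_pos: [505.8, -173.0, 191.9]
ee_rot: [0.9, 0.048, 0.421, -0.101]
force: [0.3, -0.2, -1.5]
grip_width: 0.496
```

```bash
cat > st.py <<'E'
from geo import *
s,M=state(); p=np.array(s["eef_pos"]); r=inrod(s,M); print(r,"F rod",(rod()[1].T@(np.array(s["force"])-[0,0,-1.8])).round(1))
for d in(5,10,r[0][2]): T,Mt=target(r[0][2]-d); print("adv",d,"shift m",((T-p)/1000).round(4),"rv",rv(Mt,M).round(4))
E
python3 st.py
```

```text
t 15.25 tcp [ 505.8 -173.   191.9] jawyaw 77.16 toolx [ 0.626 -0.142 -0.767] F [ 0.3 -0.2 -1.5] T [0.1  0.41 0.01] g 0.49579470598107717 q [-0.69  0.1   2.05  0.73  0.45 -2.61]
(array([-0.45,  0.1 , 35.61]), array([-0.08, -0.08,  0.04])) F rod [ 0.4 -0.1  0. ]
adv 5 shift m [ 0.0035 -0.0009 -0.0035] rv [-0.0014 -0.0014  0.0007]
adv 10 shift m [ 0.0066 -0.0016 -0.0074] rv [-0.0014 -0.0014  0.0007]
adv 35.61 shift m [ 0.0226 -0.0053 -0.027 ] rv [-0.0014 -0.0014  0.0007]
```

Request:
carry_out:
  targets:
    - {"x": 0.0022,"y": -0.0005,"z": -0.0018,"ax": 0,"ay": 0,"az": 0,"hand": -1}
    - {"x": 0.0041,"y": -0.001,"z": -0.0042,"ax": 0,"ay": 0,"az": 0,"hand": -1}
    - {"x": 0.006,"y": -0.0013,"z": -0.0065,"ax": 0,"ay": 0,"az": 0,"hand": -1}
    - {"x": 0.006,"y": -0.0013,"z": -0.0065,"ax": 0,"ay": 0,"az": 0,"hand": -1}

```text
time_s: 15.75
eef_pos: [511.7, -174.3, 185.6]
ee_rot: [0.9, 0.048, 0.421, -0.101]
force: [-0.3, -0.1, -1.0]
grip_width: 0.491
```

```bash
python3 st.py
```

```text
t 15.75 tcp [ 511.7 -174.3  185.6] jawyaw 77.16 toolx [ 0.626 -0.142 -0.767] F [-0.3 -0.1 -1. ] T [0.12 0.45 0.08] g 0.49135286548913415 q [-0.69  0.12  2.05  0.74  0.44 -2.63]
(array([ 0.19,  0.13, 26.88]), array([-0.07, -0.06,  0.04])) F rod [ 0.3 -0.1  0.8]
adv 5 shift m [ 0.003  -0.0008 -0.0039] rv [-0.0012 -0.0011  0.0008]
adv 10 shift m [ 0.0061 -0.0015 -0.0078] rv [-0.0012 -0.0011  0.0008]
adv 26.88 shift m [ 0.0167 -0.0039 -0.0207] rv [-0.0012 -0.0011  0.0008]
```

The rod is through the hole with no side load. Next I'll advance to just above the highest possible contact, then feel in small steps.

Request:
carry_out:
  targets:
    - {"x": 0.0028,"y": -0.0007,"z": -0.0035,"ax": 0,"ay": 0,"az": 0,"hand": -1}
    - {"x": 0.0056,"y": -0.0013,"z": -0.007,"ax": 0,"ay": 0,"az": 0,"hand": -1}
    - {"x": 0.0056,"y": -0.0013,"z": -0.007,"ax": 0,"ay": 0,"az": 0,"hand": -1}

```text
time_s: 16.12
eef_pos: [517.3, -175.6, 178.5]
ee_rot: [0.9, 0.048, 0.421, -0.101]
force: [-0.4, 0.4, -0.9]
grip_width: 0.488
```

Request:
carry_out:
  targets:
    - {"x": 0.0012,"y": -0.0003,"z": -0.0015,"ax": 0,"ay": 0,"az": 0,"hand": -1}
    - {"x": 0.0025,"y": -0.0006,"z": -0.0031,"ax": 0,"ay": 0,"az": 0,"hand": -1}
    - {"x": 0.0025,"y": -0.0006,"z": -0.0031,"ax": 0,"ay": 0,"az": 0,"hand": -1}

```text
time_s: 16.5
eef_pos: [519.8, -176.2, 175.6]
ee_rot: [0.9, 0.048, 0.42, -0.101]
force: [0.1, 0.3, -1.0]
grip_width: 0.492
```

```bash
python3 st.py
```

```text
t 16.5 tcp [ 519.8 -176.2  175.6] jawyaw 77.15 toolx [ 0.626 -0.142 -0.767] F [ 0.1  0.3 -1. ] T [0.12 0.43 0.01] g 0.4924266517786115 q [-0.68  0.16  2.04  0.78  0.41 -2.66]
(array([ 0.14,  0.04, 13.88]), array([-0.06, -0.05,  0.05])) F rod [0.6 0.3 0.6]
adv 5 shift m [ 0.003  -0.0007 -0.0039] rv [-0.0011 -0.0009  0.0008]
adv 10 shift m [ 0.0062 -0.0014 -0.0077] rv [-0.0011 -0.0009  0.0008]
adv 13.88 shift m [ 0.0086 -0.002  -0.0107] rv [-0.0011 -0.0009  0.0008]
```

Request:
carry_out:
  targets:
    - {"x": 0.0006,"y": -0.0001,"z": -0.0008,"ax": 0,"ay": 0,"az": 0,"hand": -1}
    - {"x": 0.0013,"y": -0.0003,"z": -0.0015,"ax": 0,"ay": 0,"az": 0,"hand": -1}
    - {"x": 0.0019,"y": -0.0004,"z": -0.0023,"ax": 0,"ay": 0,"az": 0,"hand": -1}
    - {"x": 0.0019,"y": -0.0004,"z": -0.0023,"ax": 0,"ay": 0,"az": 0,"hand": -1}

```text
time_s: 17.0
eef_pos: [521.7, -176.6, 173.4]
ee_rot: [0.9, 0.048, 0.42, -0.101]
force: [1.4, -0.0, -1.8]
grip_width: 0.49
```

Request:
carry_out:
  targets:
    - {"x": 0.0006,"y": -0.0001,"z": -0.0008,"ax": 0,"ay": 0,"az": 0,"hand": -1}
    - {"x": 0.0013,"y": -0.0003,"z": -0.0015,"ax": 0,"ay": 0,"az": 0,"hand": -1}
    - {"x": 0.0019,"y": -0.0004,"z": -0.0023,"ax": 0,"ay": 0,"az": 0,"hand": -1}
    - {"x": 0.0019,"y": -0.0004,"z": -0.0023,"ax": 0,"ay": 0,"az": 0,"hand": -1}

```text
time_s: 17.5
eef_pos: [523.6, -177.0, 171.1]
ee_rot: [0.9, 0.048, 0.42, -0.101]
force: [-0.2, 0.1, -1.5]
grip_width: 0.492
```

```bash
python3 st.py|sed -n 1,3p
```

```text
t 17.5 tcp [ 523.6 -177.   171.1] jawyaw 77.15 toolx [ 0.626 -0.142 -0.767] F [-0.2  0.1 -1.5] T [ 0.07  0.43 -0.01] g 0.49200765849561096 q [-0.67  0.17  2.03  0.79  0.4  -2.67]
(array([0.16, 0.08, 7.9 ]), array([-0.06, -0.05,  0.05])) F rod [-0.   0.1  0.4]
adv 5 shift m [ 0.003  -0.0008 -0.0039] rv [-0.001  -0.0009  0.0009]
```

Request:
carry_out:
  targets:
    - {"x": 0.0006,"y": -0.0001,"z": -0.0008,"ax": 0,"ay": 0,"az": 0,"hand": -1}
    - {"x": 0.0013,"y": -0.0003,"z": -0.0015,"ax": 0,"ay": 0,"az": 0,"hand": -1}
    - {"x": 0.0013,"y": -0.0003,"z": -0.0015,"ax": 0,"ay": 0,"az": 0,"hand": -1}

```text
time_s: 17.88
eef_pos: [524.9, -177.3, 169.6]
ee_rot: [0.9, 0.048, 0.42, -0.101]
force: [-0.7, 0.1, -1.3]
grip_width: 0.49
```

Request:
carry_out:
  targets:
    - {"x": 0.0006,"y": -0.0001,"z": -0.0008,"ax": 0,"ay": 0,"az": 0,"hand": -1}
    - {"x": 0.0013,"y": -0.0003,"z": -0.0015,"ax": 0,"ay": 0,"az": 0,"hand": -1}
    - {"x": 0.0013,"y": -0.0003,"z": -0.0015,"ax": 0,"ay": 0,"az": 0,"hand": -1}

```text
time_s: 18.25
eef_pos: [526.2, -177.7, 168.1]
ee_rot: [0.9, 0.048, 0.42, -0.101]
force: [-0.5, 0.6, -2.1]
grip_width: 0.495
```

```bash
python3 st.py|sed -n 1,3p
```

```text
t 18.25 tcp [ 526.2 -177.7  168.1] jawyaw 77.15 toolx [ 0.626 -0.142 -0.767] F [-0.5  0.6 -2.1] T [ 0.12  0.55 -0.02] g 0.49478107040822655 q [-0.67  0.18  2.03  0.8   0.4  -2.68]
(array([0.33, 0.05, 3.93]), array([-0.05, -0.05,  0.05])) F rod [-0.7  0.5  0.2]
adv 5 shift m [ 0.0029 -0.0007 -0.004 ] rv [-0.0009 -0.0008  0.0009]
```

Request:
carry_out:
  targets:
    - {"x": 0.0006,"y": -0.0001,"z": -0.0008,"ax": 0,"ay": 0,"az": 0,"hand": -1}
    - {"x": 0.0012,"y": -0.0002,"z": -0.0016,"ax": 0,"ay": 0,"az": 0,"hand": -1}
    - {"x": 0.0012,"y": -0.0002,"z": -0.0016,"ax": 0,"ay": 0,"az": 0,"hand": -1}

```text
time_s: 18.62
eef_pos: [527.4, -177.9, 166.7]
ee_rot: [0.9, 0.048, 0.42, -0.101]
force: [-2.7, -0.0, 1.3]
grip_width: 0.489
```

Request:
carry_out:
  targets:
    - {"x": 0.0006,"y": -0.0001,"z": -0.0008,"ax": 0,"ay": 0,"az": 0,"hand": -1}
    - {"x": 0.0012,"y": -0.0002,"z": -0.0016,"ax": 0,"ay": 0,"az": 0,"hand": -1}
    - {"x": 0.0012,"y": -0.0002,"z": -0.0016,"ax": 0,"ay": 0,"az": 0,"hand": -1}

```text
time_s: 19.0
eef_pos: [528.6, -178.2, 165.2]
ee_rot: [0.901, 0.047, 0.42, -0.101]
force: [-6.2, 1.6, 4.0]
grip_width: 0.489
```

```bash
python3 st.py|sed -n 1,3p
```

```text
t 19.0 tcp [ 528.6 -178.2  165.2] jawyaw 77.14 toolx [ 0.626 -0.143 -0.766] F [-6.2  1.6  4. ] T [ 0.05  0.71 -0.04] g 0.48894391218886907 q [-0.67  0.19  2.03  0.81  0.39 -2.69]
(array([0.35, 0.09, 0.06]), array([-0.03, -0.02,  0.06])) F rod [-1.2  0.2  8.6]
adv 5 shift m [ 0.0029 -0.0007 -0.0041] rv [-0.0005 -0.0004  0.001 ]
```

Contact came at about 3.9 mm out. The pad force is now 8.6 N, about 4 mm in, inside the 6–10 N window. I'll hold briefly, ease back to a light press, then release.

Request:
carry_out:
  targets:
    - {"x": 0,"y": 0,"z": 0,"ax": 0,"ay": 0,"az": 0,"hand": -1}
    - {"x": 0,"y": 0,"z": 0,"ax": 0,"ay": 0,"az": 0,"hand": -1}
    - {"x": 0,"y": 0,"z": 0,"ax": 0,"ay": 0,"az": 0,"hand": -1}

```text
time_s: 19.38
eef_pos: [528.6, -178.2, 165.2]
ee_rot: [0.901, 0.047, 0.42, -0.101]
force: [-5.8, 1.1, 4.6]
grip_width: 0.493
```

Request:
carry_out:
  targets:
    - {"x": -0.0006,"y": 0.0001,"z": 0.0008,"ax": 0,"ay": 0,"az": 0,"hand": -1}
    - {"x": -0.0012,"y": 0.0003,"z": 0.0015,"ax": 0,"ay": 0,"az": 0,"hand": -1}
    - {"x": -0.0019,"y": 0.0004,"z": 0.0023,"ax": 0,"ay": 0,"az": 0,"hand": -1}
    - {"x": -0.0019,"y": 0.0004,"z": 0.0023,"ax": 0,"ay": 0,"az": 0,"hand": -1}

```text
time_s: 19.88
eef_pos: [526.8, -177.7, 167.4]
ee_rot: [0.9, 0.048, 0.42, -0.101]
force: [-0.1, -0.8, 0.9]
grip_width: 0.492
```

```bash
python3 st.py|sed -n 1,3p
```

```text
t 19.875 tcp [ 526.8 -177.7  167.4] jawyaw 77.14 toolx [ 0.626 -0.142 -0.766] F [-0.1 -0.8  0.9] T [-0.03  0.37 -0.08] g 0.49248915147271116 q [-0.67  0.19  2.03  0.81  0.39 -2.69]
(array([0.3 , 0.1 , 2.98]), array([-0.04, -0.03,  0.06])) F rod [ 1.8 -0.8  2. ]
adv 5 shift m [ 0.0029 -0.0008 -0.004 ] rv [-0.0007 -0.0005  0.001 ]
```

Request:
carry_out:
  targets:
    - {"x": 0,"y": 0,"z": 0,"ax": 0,"ay": 0,"az": 0,"hand": 0.1}
    - {"x": 0,"y": 0,"z": 0,"ax": 0,"ay": 0,"az": 0,"hand": 0.3}
    - {"x": 0,"y": 0,"z": 0,"ax": 0,"ay": 0,"az": 0,"hand": 0.4}
    - {"x": 0,"y": 0,"z": 0,"ax": 0,"ay": 0,"az": 0,"hand": 0.4}

```text
time_s: 20.38
eef_pos: [526.7, -177.6, 167.2]
ee_rot: [0.9, 0.048, 0.42, -0.101]
force: [-0.3, 0.5, 0.4]
grip_width: 0.701
```

Released. I'll retreat straight out along the rod.

Request:
carry_out:
  targets:
    - {"x": -0.006,"y": 0.0014,"z": 0.0077,"ax": 0,"ay": 0,"az": 0,"hand": 0.4}
    - {"x": -0.019,"y": 0.0042,"z": 0.023,"ax": 0,"ay": 0,"az": 0,"hand": 0.4}
    - {"x": -0.038,"y": 0.0085,"z": 0.046,"ax": 0,"ay": 0,"az": 0,"hand": 0.4}
    - {"x": -0.063,"y": 0.014,"z": 0.077,"ax": 0,"ay": 0,"az": 0,"hand": 0.4}
    - {"x": -0.088,"y": 0.02,"z": 0.107,"ax": 0,"ay": 0,"az": 0,"hand": 0.4}

```text
time_s: 21.0
eef_pos: [437.5, -157.2, 275.5]
ee_rot: [0.9, 0.047, 0.42, -0.102]
force: [0.7, -0.0, 0.4]
grip_width: 0.703
```

```bash
python3 - <<'E'
from geo import *
s,M=state(); ci,im=snap("wrist","wD"); cs,i2=snap("side","sD"); b,Rr=rod(); b=b+Rr@np.array([.4,1.1,0])
for h in (0,4,9,37): print(h,proj(ci,b+h*Rr[:,2]).round(1))
print("foot/head pred",[proj(ci,b+Rr@np.array([x,y,9])).round(0).tolist() for x in(-72,28) for y in(-22,22)])
for c in blobs(im,(2,90,40),(15,255,255),1500): print(np.round(cen(c)),cv2.boxPoints(cv2.minAreaRect(c)).round().tolist())
u,v=proj(cs,b).astype(int); cv2.imwrite("pics/D.png",np.hstack([im,cv2.resize(i2[v-50:v+46,u-36:u+36],(288,384),interpolation=3)]))
E
```

```text
t 21.0 tcp [ 437.5 -157.2  275.5] jawyaw 77.13 toolx [ 0.626 -0.143 -0.767] F [ 0.7 -0.   0.4] T [0.08 0.32 0.01] g 0.70269225638371 q [-0.8  -0.2   2.08  0.56  0.73 -2.47]
0 [253.  176.9]
4 [253.  178.1]
9 [253.  179.6]
37 [253.  189.1]
foot/head pred [[226.0, 94.0], [280.0, 94.0], [229.0, 209.0], [277.0, 209.0]]
[ 65. 275.] [[-0.0, 226.0], [170.0, 226.0], [170.0, 354.0], [0.0, 354.0]]
[441. 261.] [[327.0, 360.0], [327.0, 204.0], [511.0, 204.0], [511.0, 360.0]]
[418. 177.] [[343.0, 167.0], [481.0, 153.0], [485.0, 189.0], [346.0, 203.0]]
[49. 67.] [[-4.0, 66.0], [99.0, 43.0], [104.0, 67.0], [1.0, 89.0]]
[258. 168.] [[-27.0, 154.0], [292.0, -181.0], [575.0, 89.0], [256.0, 424.0]]
[74. 12.] [[-0.0, 0.0], [215.0, 0.0], [215.0, 37.0], [0.0, 37.0]]
```

View pics/D.png

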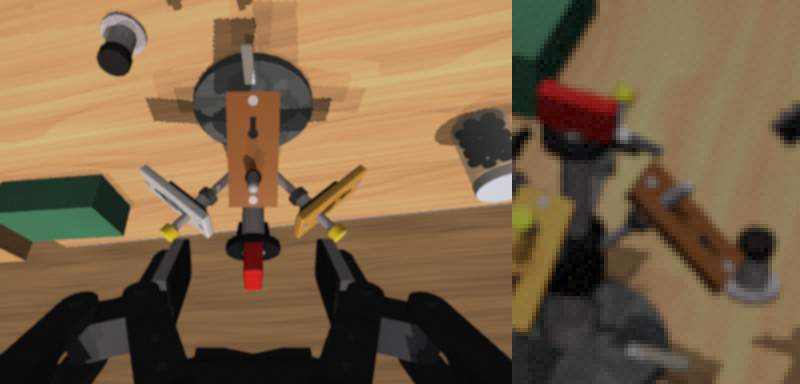

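The plate hangs on the rod, corners about (226–279, 92–208) against a predicted (226–280, 94–209). The rod shows at (253,180) and the keyhole end is outward and down. The white pointer at (248,60) sits slightly off-centre, so I'll check the angle.

```bash
python3 - <<'E'
from geo import *
ci=viewer.camera_info("wrist"); im=cv2.imread("pics/wD.png")
x0,y0=235,38; I=im[y0:y0+48,x0:x0+25]; h=cv2.cvtColor(I,cv2.COLOR_BGR2HSV); m=(h[...,1]<75)&(h[...,2]>115)
pts=[]
for r in range(0,48,4):
    u=np.flatnonzero(m[r]); 
    if len(u)>2: X=onz(ci,x0+u.mean(),y0+r,21); pts.append(X[:2]); print(y0+r,x0+u.mean(),len(u),X.round(1))
pts=np.array(pts); d=np.polyfit(pts[:,0],pts[:,1],1); print("pointer yaw",np.degrees(np.arctan(d[0])),"y at x=589.5",np.polyval(d,589.5))
for u,v in((194,103),(312,103),(253,55)): print(onz(ci,u,v,18).round(1))
E
```

```text
46 246.0 11 [ 493.9 -178.7   21. ]
50 246.0 11 [ 498.5 -179.8   21. ]
54 246.5 10 [ 503.4 -180.5   21. ]
58 247.5 10 [ 508.5 -180.6   21. ]
62 247.5 10 [ 513.5 -181.8   21. ]
66 247.5 10 [ 518.7 -183.1   21. ]
70 248.5 10 [ 524.2 -183.2   21. ]
74 249.0 11 [ 529.7 -183.9   21. ]
78 249.5 10 [ 535.3 -184.7   21. ]
82 250.0 11 [ 541.1 -185.5   21. ]
pointer yaw -7.961163629572733 y at x=589.5 -192.36485268637398
[ 560.  -265.1   18. ]
[ 594. -115.   18.]
[ 508.3 -174.2   18. ]
```

```bash
python3 - <<'E'
from geo import *
b,Rr=rod(); rt=b+Rr@np.array([.4,1.1,37])
for n in "AB":
    ci=np.load(f"ci{n}.npy",allow_pickle=True).item(); im=cv2.imread(f"pics/w{n}.png"); h=cv2.cvtColor(im,cv2.COLOR_BGR2HSV); m=(h[...,1]<75)&(h[...,2]>115)
    u0=int(proj(ci,(515,-180,20))[0]); pts=[]
    for v in range(136,170,2):
        u=np.flatnonzero(m[v,u0-14:u0+15])
        if 3<len(u)<13: pts.append(onz(ci,u0-14+u.mean(),v,21)[:2])
    pts=np.array(pts); d=np.polyfit(pts[:,0],pts[:,1],1); yaw=np.arctan(d[0]); ax=np.array([589.5,np.polyval(d,589.5)]); r=rt[:2]-ax
    print(n,len(pts),np.degrees(yaw),ax,"tip y in carousel via line", -np.sin(yaw)*r[0]+np.cos(yaw)*r[1])
E
```

```text
A 17 -9.482759940500493 [ 589.5      -192.381713] tip y in carousel via line 6.274733941437544
B 17 -7.534675406796231 [ 589.5        -189.99887996] tip y in carousel via line 7.010466022769586
```

Three independent views put the rod tip 6–9 mm sideways of the pointer line, inside the 14 mm limit. Nudging the loaded rotor would risk more than it gains, so I'll hand in.

```bash
python3 -c "
from rig import finish_job
print(finish_job())"
```

```text
the job is handed in; nothing more can be done
None
```

The job is handed in at about 21 s of the 72 s allowed. The bronze backplate hangs on the free hook, keyhole end down. The interface reported no verdict.

- **Turning:** I gripped the red bar and turned the rotor about 139° so the free hook points along the white pointer.
- **Hanging:** I picked the bronze plate up at its hole, tilted it 40° and threaded it on to the rod with almost no side force. It touched the pad with the hole about 4 mm out from `rod_base`.
- **Pressing:** I pressed to about 8.6 N, roughly 4 mm of pad travel. I eased back to about 2 N, let go and backed straight out along the rod.

**Last checks:**
- The last wrist picture shows the plate where predicted to within a few pixels, with the rod through the hole. The gripper is clear and reads almost no force.
- The bystanders in view look undisturbed; I did not measure their positions.

**Where checks disagreed:** the alignment is good but not exact. My first estimates of the pointer's yaw were −11° to −13°, and I turned the hook to suit −12.8°. Later views gave −7.5° to −9.5°. That leaves the hook about 4–5° off the pointer and its tip 6–9 mm to the side, inside the 14 mm limit, so I did not turn the rotor again.

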